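# Close the sample pots and set the square one between the filter flasks

## Task

Close each of the three white sample pots with the lid of its own shape and size, fully home, and stand the square pot, which is filtered next, upright on the steel plate midway between the two filter flasks. The two round pots stay where they stand; leave the odd lid, the flasks and everything else on the bench in place.

Things in the scene. Friction and masses are not known exactly. Their poses are not given: they have to be found in the camera images.
- pot_large: large round open sample pot, white plastic, outside diameter 64 mm, 55 mm tall, wall 4 mm, mouth 56 mm wide; origin at the centre of its underside, z up. Stands upright on the table.
- pot_small: small round open sample pot, white plastic, outside diameter 46 mm, 55 mm tall, wall 4 mm, mouth 38 mm wide; origin at the centre of its underside, z up. Stands upright on the table.
- pot_square: square open sample pot, white plastic, 52 x 52 mm outside, 55 mm tall, wall 4 mm, mouth 44 x 44 mm; origin at the centre of its underside, x and y along its sides, z up. The only square pot; stands upright on the table.
- lid_large: large round lid, white plastic. Origin at the centre of its underside, z up. Plug 52 mm in diameter, z=0 to 6 mm (edge tapered); cover plate 64 mm in diameter from z=6 to 11 mm; round knob on top, 16 mm across, z=11 to 31 mm. Starts plug down on the table. Fits the large round pot; when home the cover plate rests on the rim, and its origin is 49 mm above the pot's origin.
- lid_small: small round lid, white plastic. Origin at the centre of its underside, z up. Plug 34 mm in diameter, z=0 to 6 mm (edge tapered); cover plate 46 mm in diameter from z=6 to 11 mm; round knob on top, 16 mm across, z=11 to 31 mm. Starts plug down on the table. Fits the small round pot; when home its origin is 49 mm above the pot's origin.
- lid_square: square lid, white plastic. Origin at the centre of its underside, z up. Plug 40 x 40 mm, z=0 to 6 mm (edge tapered); cover plate 52 x 52 mm from z=6 to 11 mm; square knob on top, 16 mm across, z=11 to 31 mm. Starts plug down on the table. All sides along x and y. Fits the square pot at any quarter turn; when home its origin is 49 mm above the pot's origin.
- lid_spare: round lid of middle size that belongs to none of the pots, white plastic. Origin at the centre of its underside, z up. Plug 43 mm in diameter, z=0 to 6 mm (edge tapered); cover plate 55 mm in diameter from z=6 to 11 mm; round knob on top, 16 mm across, z=11 to 31 mm. Starts plug down on the table. To be left alone.
- stand: fixed flat steel plate, 110 mm (x) by 320 mm (y), 4 mm thick, lying on the table towards its back, carrying the two filter flasks; origin at the centre of its underside, y along the line of the two flasks.
- gap (a point): the point on the top of the steel plate midway between the two filter flasks (a clear space of 138 mm between their feet); axes as the plate's.
- flask_left: conical glass filter flask with a white collar, blue clamp and glass funnel with a blue cover, foot 82 mm across, narrowing to 32 mm at 100 mm up, funnel 47 mm across from 130 mm up, 188 mm tall in all; loose on the steel plate, 110 mm to the +y side of the gap. Origin at the centre of its underside.
- flask_right: the same kind of filter flask, 110 mm to the -y side of the gap.
- bottle: amber glass bottle with white cap, 56 mm in diameter, 150 mm tall, to be left alone; origin at the centre of its underside.
- beaker: open clear glass beaker, 62 mm across, 85 mm tall, to be left alone; origin at the centre of its underside.
- petri: closed clear plastic petri dish with a white paper disc on top, 60 mm across, 18 mm tall, to be left alone; origin at the centre of its underside.
- stopper: dark rubber stopper, 34 mm across below, 42 mm above, 26 mm tall, to be left alone; origin at the centre of its underside.
There are look-alikes about, which are no part of the job. Leave any orange look-alike of the pot_large alone. Leave any yellow look-alike of the pot_square alone.

How it is judged:
By the outcome, as a careful person would: the job done as asked, in the order asked, and still so for the second after the job is handed in, with the robot touching nothing.
It also fails if it takes over 72 s, if anything falls off the work surface, if the arm or the gripper's body presses on something with over 40 N, if the wrist force passes 120 N, or if a joint passes its speed limit or range.

## Robot

A 6-joint arm with a two-finger parallel gripper is mounted at the origin on the work surface. World frame = base frame: x ahead of the robot, y to its left, z up, the work surface at z = 0. Lengths are in mm, angles in rad, forces in N, time in s.
With the tool pointing down it reaches from about 350 to 975 mm from the base axis. Payload 7.1 kg.
Tool frame: the origin (TCP) lies at the very end of the fingers, on their centre line; the grasp point (between the pads) lies 19 mm behind it (ctrl.pinch_z is the distance from the TCP to the grasp point, in mm); z points along the fingers, y is the direction in which the jaws open and shut (so a half turn about z gives the same grasp; the last joint's range is limited). The gripper opens to 88 mm and grips with 3 to 60 N. Pads are 20 mm wide; open, the fingers measure 115 mm over their backs; the gripper's body (75 mm by 178 mm) begins 61 mm behind the grasp point.
Start: joints at [-1.328, 0.423, 1.63, -0, 1.089, -0.019], TCP at [161.781, -603.682, 222.675] pointing down, gripper open.
Joint ranges: [-3, 3], [-0.9, 2.11], [0.09, 2.58], [-1.31, 4.45], [0.11, 2.69], [-2.54, 2.54]. Speed limits (rad/s): [2.39, 2.39, 3.01, 3.14, 3.14, 3.14].

## Interface

Orientations are given as a rotation vector (axis times angle).
In Python, from workcell import ctrl gives the robot as it stands.
- The arm moves only by the shell command python3 -m inch 'ROWS' [OPENING]. ROWS is JSON, a list of rows, each an object with "xyz": the shift along the tool's x, y, z in cm, a list of three; "spin": the turn about the tool's z in degrees. A call has 1 to 20 rows; each row is the pose to reach, as a shift and turn from the pose measured when the call began, along the tool's axes at that moment; what a row does not reach only later rows make up. A row lasts 1/10 s, in which the tool goes at most 50 mm and 8.59 degrees, less where a joint would pass 70% of its speed; a pose out of reach is approached as far as the arm can. A call with a gripper value outside its range is refused whole. OPENING is the closure, from 0 (fully open) to 1 (shut), set as the call begins (- or left out, the last holds). The fingers move at their own pace and stop on an object; the grip force is fixed at half the most. Time passes only in rows, so rows that repeat a pose let the fingers close. It gives the time, the measured TCP pose, the force and the opening at its end, in the units of the state.
- ctrl.get_obs(): the state, without advancing time (a new reading comes with each control period).
- ctrl.get_image(name): name is "scene" or "top" or "wrist"; returns the picture (480x640x3 uint8, red, green, blue); there is no depth.
- ctrl.camera_info(name): a dict with "camera_matrix" (3x3 intrinsics, pixels), "k1" (the pictures are not rectified: a ray, as slopes to the right and down, at radius r is drawn at 1 + k1 r^2 times it, then the intrinsics apply), "R" (3x3) and "t" (3): a world point X has camera coordinates R X + t; the wrist camera has in their place "hand_eye" (4x4, takes a point from camera to tool coordinates, whose origin is the TCP and whose axes are the flange's). Camera axes: x right, y down, z forward; pixel columns grow to the right and rows downward; lengths in mm; the calibration is good to about 2 mm. A picture is of the moment at which its call begins: read the wrist's pose just before it. camera_info takes no time and is no camera call.
- ctrl.close_job(): hands the job in, once; it reports no verdict.
The state is a dict: "t": time; "qpos": joint angles; "qvel": joint speeds; "joint_torque": joint torques, N m; "ee_pos": TCP position; "orientation": TCP orientation; "ft_force": force on the tool from outside, world axes, zero at the start; "moment": the same for the moment, N m; "width": finger opening in mm.
Only numpy, scipy, OpenCV 4.12 (cv2) and the standard library are available. Lean on these libraries where they do the work, as an engineer would, in place of code of your own. Each camera call takes 0.05 s, during which the arm holds its last target. There are 200 camera calls.

## Working session

There is one attempt and no reset: what is moved stays moved. The work goes in short steps, Python scripts to look and compute and a shell command to move; the robot and the scene stay as the last step left them, time stands still between calls to the robot, and variables do not carry over. Pictures are saved under pics/ and viewed, about 8 in all and at most 12, crops included, and the job is handed in when it is done.

```bash
ls; mkdir -p pics
python3 - <<'E'
from workcell import ctrl
import cv2, numpy as np
o=ctrl.get_obs(); print({k:np.round(v,3).tolist() for k,v in o.items()})
for n in ("top","scene"):
    im=ctrl.get_image(n); cv2.imwrite(f"pics/{n}0.png",im[:,:,::-1])
for n in ("top","scene","wrist"):
    print(n,{k:np.round(v,4).tolist() for k,v in ctrl.camera_info(n).items()})
print(ctrl.pinch_z)
E
```

```text
pics
{'t': 0.0, 'qpos': [-1.328, 0.424, 1.631, -0.0, 1.089, -0.019], 'qvel': [0.001, 0.0, -0.001, 0.001, 0.002, -0.0], 'joint_torque': [0.002, -54.462, -27.367, 0.064, 0.023, -0.0], 'ee_pos': [161.637, -603.141, 221.914], 'orientation': [-3.113, -0.41, 0.0], 'ft_force': [-0.789, -0.335, -0.762], 'moment': [-0.003, -0.051, -0.001], 'width': 87.765}
top {'camera_matrix': [[434.6474, 0.0, 324.4763], [0.0, 434.6474, 242.3768], [0.0, 0.0, 1.0]], 'k1': -0.1035, 'R': [[-0.0109, -0.9998, 0.0144], [-0.9942, 0.0093, -0.1072], [0.1071, -0.0155, -0.9941]], 't': [-20.2665, 463.4415, 1037.6127]}
scene {'camera_matrix': [[434.2774, 0.0, 325.1621], [0.0, 434.2774, 243.4352], [0.0, 0.0, 1.0]], 'k1': -0.0113, 'R': [[-0.6061, 0.7954, 0.0067], [0.6781, 0.521, -0.5184], [-0.4158, -0.3096, -0.8551]], 't': [299.9836, -269.727, 1262.4134]}
wrist {'camera_matrix': [[349.343, 0.0, 321.2855], [0.0, 349.343, 241.2858], [0.0, 0.0, 1.0]], 'k1': -0.0316, 'hand_eye': [[-0.0006, -0.9622, -0.2723, 74.1032], [1.0, -0.0008, 0.0009, -0.1413], [-0.0011, -0.2723, 0.9622, -161.9688], [0.0, 0.0, 0.0, 1.0]]}
18.700000000000003
```

View pics/top0.png

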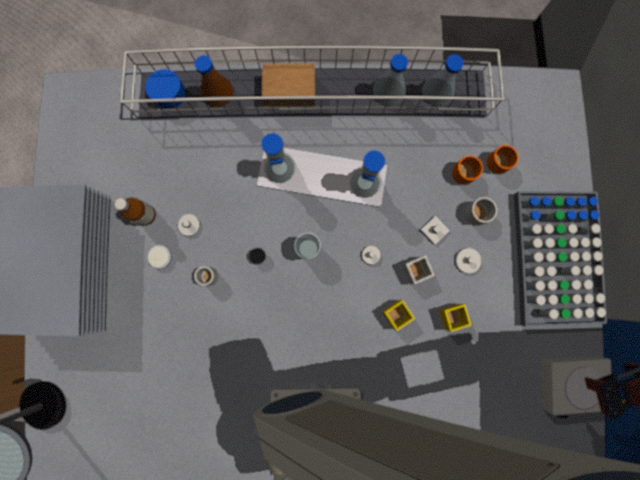

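View pics/scene0.png

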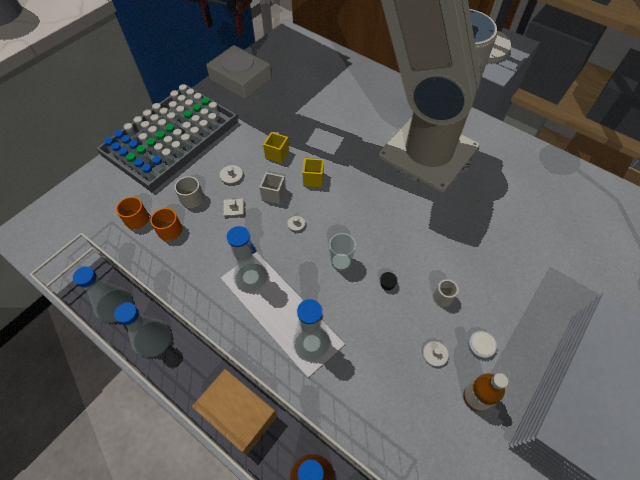

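The top view shows these candidates:
- **Pots:** three white ones, at (484,211) round, (204,276) round and small, and (419,270) square.
- **Square lid:** (434,231).
- **Round lids:** (468,261), (371,255) and (188,225).
- **Other items:** orange pots at (468,169) and (503,158), yellow pots at (400,315) and (457,318), petri dish at (159,257).

Next I'll measure positions and compare lid sizes in an enlarged crop with model outlines drawn on it.

```bash
cat > h.py <<'E'
import numpy as np, cv2, sys
from scipy.spatial.transform import Rotation as Ro
from workcell import ctrl
def cam(n,o=None):
    c=ctrl.camera_info(n);K=np.array(c["camera_matrix"]);k=c["k1"]
    if "R" in c: return K,k,np.array(c["R"]),np.array(c["t"])
    H=np.array(c["hand_eye"]);Rt=Ro.from_rotvec(o["orientation"]).as_matrix()
    M=Rt@H[:3,:3];p=Rt@H[:3,3]+np.array(o["ee_pos"])
    return K,k,M.T,-M.T@p
def proj(C,X):
    K,k,R,t=C;c=np.atleast_2d(X)@R.T+t;s=c[:,:2]/c[:,2:]
    s=s*(1+k*(s**2).sum(1,keepdims=True));return s@K[:2,:2].T+K[:2,2]
def unproj(C,uv,z):
    K,k,R,t=C;s0=(np.array(uv,float)-K[:2,2])/np.diag(K)[:2];s=s0.copy()
    for _ in range(10): s=s0/(1+k*(s**2).sum())
    d=R.T@np.r_[s,1];p=-R.T@t;return p+d*(z-p[2])/d[2]
def ring(c,z,d,yaw=None):
    a=np.linspace(0,2*np.pi,48,endpoint=False) if yaw is None else yaw+np.pi/4+np.arange(4)*np.pi/2
    r=d/2 if yaw is None else d/2**.5
    return np.c_[c[0]+r*np.cos(a),c[1]+r*np.sin(a),np.full(len(a),z)]
def draw(im,C,X,f,off,col):
    p=(proj(C,X)+.5-off)*f;cv2.polylines(im,[np.int32(p*8)],True,col,1,cv2.LINE_AA,3)
def snap(n,name=None):
    o=ctrl.get_obs();im=ctrl.get_image(n)
    if name: cv2.imwrite(f"pics/{name}.png",im[:,:,::-1])
    return o,cam(n,o),im
def go(x,y,z,yawy=None):
    "shift in cm (tool axes) and spin for the TCP target; yawy: wanted direction (deg) of jaw axis, mod 180"
    o=ctrl.get_obs();R=Ro.from_rotvec(o["orientation"]).as_matrix()
    d=R.T@(np.array([x,y,z])-o["ee_pos"])/10
    a=np.degrees(np.arctan2(R[1,1],R[0,1]));sp=0
    if yawy is not None: sp=-((yawy-a+90)%180-90)
    print("xyz",np.round(d,2).tolist(),"spin",round(sp,1),"| jaw",round(a,1),"q6",round(np.degrees(o["qpos"][5]),1),"now",np.round(o["ee_pos"],1).tolist())
E
python3 - <<'E'
from h import *
im=cv2.imread("pics/top0.png");C=cam("top")
L={"pot_large":((484,208),55),"pot_small":((204,273),55),"pot_square":((419,266),55),"lid_sq":((434,232),11),"lidA":((468,262),11),"lidB":((371,256),11),"lidC":((188,226),11)}
for n,(uv,z) in L.items():
    g=cv2.GaussianBlur(cv2.cvtColor(im,cv2.COLOR_BGR2GRAY),(3,3),0)
    u,v=uv;w=g[v-24:v+24,u-24:u+24]
    if n[:3]=="lid":
        _,m=cv2.threshold(w,0,255,cv2.THRESH_OTSU)
        l,lab,st,ce=cv2.connectedComponentsWithStats(m);i=1+st[1:,4].argmax()
        P=unproj(C,ce[i]+[u-24,v-24],z);P2=unproj(C,ce[i]+[u-23,v-24],z)
        s=np.linalg.norm(P2-P);print(n,ce[i]+[u-24,v-24],P.round(1),"eq.diam",round((st[i,4]*4/np.pi)**.5*s,1),"side",round(st[i,4]**.5*s,1))
    else: print(n,unproj(C,uv,z).round(1))
for s,uv in {"stand corners":(0,0)}.items():
    print([unproj(C,q,4).round(0)[:2].tolist() for q in ((265,150),(388,165),(383,205),(257,187))])
a=cv2.resize(im[185:335,360:505],None,fx=4,fy=4,interpolation=cv2.INTER_CUBIC)
b=cv2.resize(im[205:295,165:220],None,fx=4,fy=4,interpolation=cv2.INTER_CUBIC)
o=np.zeros((600,800,3),np.uint8);o[:,:580]=a;o[:360,580:]=b
cv2.imwrite("pics/crop1.png",o)
E
```

```text
pot_large [ 540.9 -415.7   55. ]
pot_small [389.7 261.7  55. ]
pot_square [ 401.3 -249.    55. ]
lid_sq [435.78488372 229.36046512] [ 495.  -305.2   11. ] eq.diam 53.5 side 47.5
lidA [469.08788599 260.07125891] [ 416.7 -387.5   11. ] eq.diam 59.8 side 53.0
lidB [371.71232877 254.18721461] [ 434.2 -141.9   11. ] eq.diam 41.5 side 36.8
lidC [188.07142857 223.81987578] [514.7 315.9  11. ] eq.diam 51.6 side 45.7
[[705.0, 125.0], [663.0, -190.0], [559.0, -174.0], [608.0, 144.0]]
```

View pics/crop1.png

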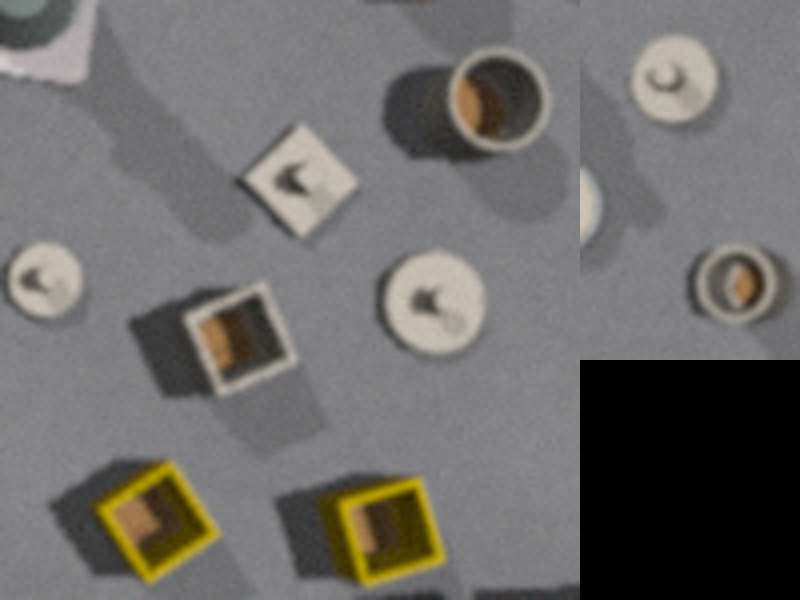

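The round lids come out at about 60, 52 and 42 mm across, with the same small bias on each. That makes (469,260) the large lid (64 mm), (188,224) the spare (55 mm) and (372,254) the small lid (46 mm). Next I'll refine positions with the wrist camera.

```bash
cat >> h.py <<'E'
from scipy.optimize import minimize
from scipy.ndimage import map_coordinates
def fit(im,C,kind,x,y,size,z0=0,yaw=None,span=12):
    "kind lid/pot; maximise contrast across the plate/rim edges"
    g=cv2.GaussianBlur(cv2.cvtColor(im,cv2.COLOR_RGB2GRAY).astype(np.float32),(0,0),1.0)
    z=z0+(11 if kind=="lid" else 55);sq=yaw is not None
    def pts(p,d):
        if not sq: return ring(p,z,d)
        q=ring(p,z,d,p[2]);f=np.linspace(.08,.92,14)[:,None]
        return np.vstack([q[i]+f*(q[(i+1)%4]-q[i]) for i in range(4)])
    I=lambda p,d:(lambda q:map_coordinates(g,[q[:,1],q[:,0]],order=1,mode="nearest"))(proj(C,pts(p,d)))
    def cost(p):
        c=-np.clip(I(p,size-3)-I(p,size+3),-10,60).mean()
        if kind=="pot": c-=np.clip(I(p,size-5)-I(p,size-11),-10,60).mean()
        return c
    best=None
    for dx in np.arange(-span,span+1,4):
        for dy in np.arange(-span,span+1,4):
            for dw in ((-.2,0,.2) if sq else (0,)):
                p=np.r_[x+dx,y+dy,[yaw+dw] if sq else []];c=cost(p)
                if best is None or c<best[0]: best=(c,p)
    p0=best[1];n=len(p0);S=np.vstack([p0]+[p0+np.eye(n)[i]*([2,2,.06][i]) for i in range(n)])
    r=minimize(cost,p0,method="Nelder-Mead",options=dict(initial_simplex=S,xatol=.02,fatol=.001));return r.x,-r.fun
E
python3 -c "
from h import *
go(417,-388,222);go(417,-388,120);go(541,-416,120);go(495,-305,120);go(401,-249,120)"
```

```text
xyz [30.23, -14.18, 0.02] spin 0 | jaw -75.0 q6 -1.1 now [161.7, -603.2, 222.0]
xyz [30.23, -14.17, 10.22] spin 0 | jaw -75.0 q6 -1.1 now [161.7, -603.2, 222.0]
xyz [41.49, -8.25, 10.21] spin 0 | jaw -75.0 q6 -1.1 now [161.7, -603.2, 222.0]
xyz [39.92, -20.17, 10.23] spin 0 | jaw -75.0 q6 -1.1 now [161.7, -603.2, 222.0]
xyz [32.29, -28.01, 10.24] spin 0 | jaw -75.0 q6 -1.1 now [161.7, -603.2, 222.0]
```

```bash
python3 -m inch '[{"xyz":[30,-14,0],"spin":0},{"xyz":[30,-14,0],"spin":0},{"xyz":[30,-14,0],"spin":0},{"xyz":[30,-14,0],"spin":0},{"xyz":[30,-14,0],"spin":0},{"xyz":[30,-14,0],"spin":0},{"xyz":[30,-14,0],"spin":0},{"xyz":[30.2,-14.2,10.2],"spin":0},{"xyz":[30.2,-14.2,10.2],"spin":0},{"xyz":[30.2,-14.2,10.2],"spin":0},{"xyz":[30.2,-14.2,10.2],"spin":0},{"xyz":[30.2,-14.2,10.2],"spin":0}]' 0
cat > look.py <<'E'
from h import *
import json
S=dict(lidA=("lid",64,None),pot_large=("pot",64,None),lid_sq=("lid",52,.7),pot_square=("pot",52,.45),lidB=("lid",46,None),pot_small=("pot",46,None))
G=dict(lidA=(417,-388),pot_large=(541,-416),lid_sq=(495,-305),pot_square=(401,-249),lidB=(434,-142),pot_small=(390,262))
def look(names,file):
    o,C,im=snap("wrist");v=im[:,:,::-1].copy()
    for n in names:
        k,s,yaw=S[n];p,c=fit(im,C,k,*G[n],s,yaw=yaw)
        print(n,np.round(p[:2],1),"yaw",np.round(np.degrees(p[2:])%90,1),"contrast",round(c,1),"px",proj(C,[[p[0],p[1],0]]).round(0)[0])
        draw(v,C,ring(p,11 if k=="lid" else 55,s,p[2] if yaw else None),1,0,(0,0,255))
    cv2.imwrite(f"pics/{file}.png",v)
if __name__=="__main__": look(sys.argv[2:],sys.argv[1])
E
python3 look.py w1 lidA pot_large lid_sq pot_square; python3 -c "
from h import *
go(541,-416,120);go(495,-305,120);go(401,-249,120)"
```

```text
t: 1.3
ee_pos: [417.5, -389.1, 122.3]
orientation: [3.114, 0.409, 0.003]
ft_force: [-0.1, -0.6, 0.2]
width: 87.9
lidA [ 416.4 -387.9] yaw [] contrast 45.9 px [319. 235.]
pot_large [ 537.3 -418.6] yaw [] contrast 117.8 px [399.  97.]
lid_sq [ 494.1 -305.6] yaw [43.1] contrast 56.1 px [242. 114.]
pot_square [ 393.7 -252.9] yaw [22.1] contrast 46.2 px [156. 220.]
xyz [11.22, 5.76, 0.31] spin 0 | jaw -75.0 q6 30.8 now [417.7, -389.3, 122.7]
xyz [9.65, -6.15, 0.28] spin 0 | jaw -75.0 q6 30.8 now [417.7, -389.3, 122.7]
xyz [2.01, -13.99, 0.24] spin 0 | jaw -75.0 q6 30.8 now [417.7, -389.3, 122.7]
```

View pics/w1.png

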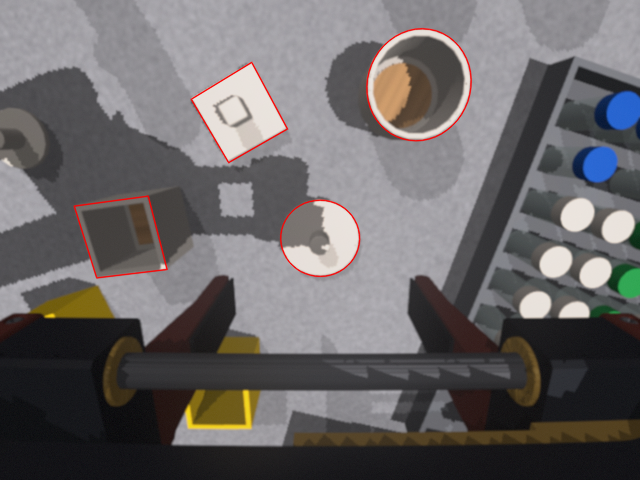

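The overlay fits well. The large lid is at (319,238), the square lid at (240,112), the large pot at (420,84) and the square pot at (120,237). The gripper body is wide along the jaw axis. I'll measure each of the other three centred under the camera.

```bash
python3 -m inch '[{"xyz":[11.2,5.8,0.3],"spin":0},{"xyz":[11.2,5.8,0.3],"spin":0},{"xyz":[11.2,5.8,0.3],"spin":0},{"xyz":[11.2,5.8,0.3],"spin":0},{"xyz":[11.2,5.8,0.3],"spin":0}]'; python3 look.py w2 pot_large lidA lid_sq
python3 -m inch '[{"xyz":[-1.6,-11.9,0],"spin":0},{"xyz":[-1.6,-11.9,0],"spin":0},{"xyz":[-1.6,-11.9,0],"spin":0},{"xyz":[-1.6,-11.9,0],"spin":0},{"xyz":[-1.6,-11.9,0],"spin":0}]'; python3 look.py w3 lid_sq pot_large pot_square
python3 -m inch '[{"xyz":[-7.6,-7.8,0],"spin":0},{"xyz":[-7.6,-7.8,0],"spin":0},{"xyz":[-7.6,-7.8,0],"spin":0},{"xyz":[-7.6,-7.8,0],"spin":0},{"xyz":[-7.6,-7.8,0],"spin":0}]'; python3 look.py w4 lid_sq pot_square lidA
python3 -c "
from h import *
go(416.4,-388,50);go(416.4,-388,13)"
```

```text
t: 1.85
ee_pos: [541.1, -416.9, 121.7]
orientation: [3.112, 0.409, 0.006]
ft_force: [-0.1, 0.2, 0.7]
width: 87.9
pot_large [ 537.7 -418.5] yaw [] contrast 89.2 px [321. 239.]
lidA [ 418.  -386.9] yaw [] contrast 26.5 px [255. 351.]
lid_sq [ 494.8 -305.5] yaw [42.7] contrast 44.8 px [181. 253.]
t: 2.4
ee_pos: [493.9, -306.3, 122.0]
orientation: [3.111, 0.408, 0.006]
ft_force: [0.7, -1.0, 0.1]
width: 87.7
lid_sq [ 494.6 -305.2] yaw [42.8] contrast 44.6 px [319. 233.]
pot_large [ 537.4 -418.5] yaw [] contrast 116.9 px [464. 219.]
pot_square [ 388.2 -254. ] yaw [14.4] contrast 28.0 px [235. 329.]
t: 2.95
ee_pos: [402.7, -252.9, 121.9]
orientation: [3.109, 0.405, 0.01]
ft_force: [0.7, -0.2, 0.6]
width: 87.6
lid_sq [ 494.2 -305.1] yaw [42.4] contrast 58.2 px [414. 142.]
pot_square [ 393.2 -253.2] yaw [21.7] contrast 78.8 px [318. 245.]
lidA [ 416.4 -387.4] yaw [] contrast 55.7 px [475. 258.]
xyz [-2.2, 13.36, 7.26] spin 0 | jaw -75.1 q6 41.6 now [402.9, -252.9, 121.8]
xyz [-2.22, 13.33, 10.96] spin 0 | jaw -75.1 q6 41.6 now [402.9, -252.9, 121.8]
```

```bash
python3 -m inch '[{"xyz":[-2.2,13.3,0],"spin":0},{"xyz":[-2.2,13.3,0],"spin":0},{"xyz":[-2.2,13.3,0],"spin":0},{"xyz":[-2.2,13.3,0],"spin":0},{"xyz":[-2.2,13.35,4],"spin":0},{"xyz":[-2.2,13.35,8],"spin":0},{"xyz":[-2.2,13.35,9],"spin":0},{"xyz":[-2.2,13.35,9],"spin":0}]'; python3 -c "
from h import *
go(416.4,-387.7,13.5)"
```

```text
t: 3.8
ee_pos: [416.1, -387.1, 31.1]
orientation: [3.112, 0.407, 0.007]
ft_force: [0.2, 0.4, -0.0]
width: 87.9
xyz [0.01, 0.06, 1.76] spin 0 | jaw -75.1 q6 30.8 now [416.1, -387.1, 31.1]
```

```bash
python3 -m inch '[{"xyz":[0,0.06,1],"spin":0},{"xyz":[0,0.06,1.7],"spin":0},{"xyz":[0,0.06,1.75],"spin":0},{"xyz":[0,0.06,1.75],"spin":0}]'
python3 -m inch '[{"xyz":[0,0,0],"spin":0},{"xyz":[0,0,0],"spin":0},{"xyz":[0,0,0],"spin":0},{"xyz":[0,0,0],"spin":0},{"xyz":[0,0,0],"spin":0},{"xyz":[0,0,0],"spin":0},{"xyz":[0,0,0],"spin":0},{"xyz":[0,0,0],"spin":0}]' 1; python3 -c "
from h import *
go(537.5,-418.5,110)"
```

```text
t: 4.2
ee_pos: [416.6, -387.9, 14.1]
orientation: [3.112, 0.407, 0.007]
ft_force: [-0.2, 0.0, -0.5]
width: 88.0
t: 5.0
ee_pos: [416.6, -387.9, 14.1]
orientation: [3.112, 0.407, 0.007]
ft_force: [0.4, 0.2, -0.1]
width: 27.6
xyz [10.94, 6.1, -9.52] spin 0 | jaw -75.1 q6 30.8 now [416.6, -387.9, 14.1]
```

```bash
python3 -m inch '[{"xyz":[0,0,0],"spin":0},{"xyz":[0,0,0],"spin":0},{"xyz":[0,0,0],"spin":0},{"xyz":[0,0,0],"spin":0},{"xyz":[0,0,0],"spin":0}]' 1
python3 -m inch '[{"xyz":[0,0,-3],"spin":0},{"xyz":[0,0,-7],"spin":0},{"xyz":[0,0,-9.5],"spin":0},{"xyz":[0,0,-9.5],"spin":0},{"xyz":[0,0,-9.5],"spin":0}]'
python3 - <<'E'
from h import *
o,C,im=snap("wrist","w5")
# lid in hand: fit plate at TCP z-2.5 roughly
z0=o["ee_pos"][2]-14.1
p,c=fit(im,C,"lid",*o["ee_pos"][:2],64,z0=z0,span=4);print("lid",p.round(1),c,"TCP",o["ee_pos"])
go(537.5,-418.5,z0+14.1)
E
```

```text
t: 5.5
ee_pos: [416.6, -387.9, 14.0]
orientation: [3.112, 0.407, 0.007]
ft_force: [0.4, 0.1, 0.2]
width: 15.2
t: 6.0
ee_pos: [416.1, -387.7, 109.2]
orientation: [3.111, 0.407, 0.008]
ft_force: [-0.4, 0.3, -0.7]
width: 15.3
lid [ 412.6 -382.6] 12.393322944641113 TCP [ 416.13589245 -387.6738826   109.21424857]
xyz [10.97, 6.16, -0.03] spin 0 | jaw -75.1 q6 30.8 now [415.6, -387.2, 108.3]
```

```bash
python3 -m inch '[{"xyz":[11,6.1,0],"spin":0},{"xyz":[11,6.1,0],"spin":0},{"xyz":[11,6.1,0],"spin":0},{"xyz":[11,6.1,0],"spin":0},{"xyz":[11,6.1,2],"spin":0},{"xyz":[11,6.1,3],"spin":0},{"xyz":[11,6.1,3],"spin":0}]'
python3 - <<'E'
from h import *
snap("wrist","w6"); go(537.5,-418.5,63.5)
E
```

```text
t: 6.75
ee_pos: [535.2, -416.3, 75.7]
orientation: [-3.113, -0.406, 0.001]
ft_force: [-0.7, 0.4, -0.0]
width: 15.1
xyz [0.11, 0.18, 1.36] spin 0 | jaw -75.1 q6 36.2 now [536.0, -417.0, 77.1]
```

View pics/w6.png

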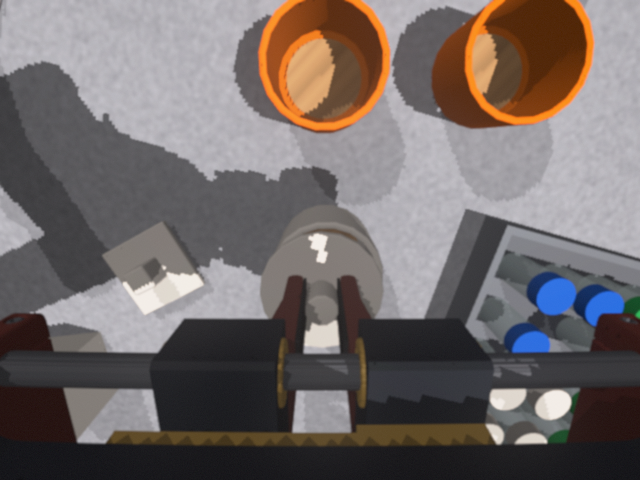

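The lid is held level at (322,270) over the large pot, whose rim shows behind it. Lowering.

```bash
python3 -m inch '[{"xyz":[0.11,0.18,0],"spin":0},{"xyz":[0.11,0.18,0],"spin":0},{"xyz":[0.11,0.18,0.6],"spin":0},{"xyz":[0.11,0.18,1],"spin":0},{"xyz":[0.11,0.18,1],"spin":0}]'; python3 -c "
from h import *
go(537.5,-418.5,63.5)"
```

```text
t: 7.3
ee_pos: [537.1, -418.1, 66.4]
orientation: [-3.114, -0.406, -0.001]
ft_force: [-0.4, -0.2, -0.3]
width: 14.8
xyz [0.03, 0.05, 0.29] spin 0 | jaw -75.1 q6 36.2 now [537.1, -418.1, 66.4]
```

```bash
python3 -m inch '[{"xyz":[0.03,0.05,0.15],"spin":0},{"xyz":[0.03,0.05,0.3],"spin":0},{"xyz":[0.03,0.05,0.33],"spin":0},{"xyz":[0.03,0.05,0.36],"spin":0}]'; python3 -c "
from h import *
go(537.5,-418.5,63)"
```

```text
t: 7.7
ee_pos: [537.6, -418.6, 63.0]
orientation: [-3.114, -0.406, -0.001]
ft_force: [-0.8, 0.4, 4.2]
width: 15.2
xyz [-0.01, -0.01, 0.0] spin 0 | jaw -75.1 q6 36.2 now [537.6, -418.6, 63.0]
```

```bash
python3 -m inch '[{"xyz":[0,0,0],"spin":0},{"xyz":[0,0,0],"spin":0},{"xyz":[0,0,0],"spin":0},{"xyz":[0,0,-1],"spin":0},{"xyz":[0,0,-4],"spin":0},{"xyz":[0,0,-4.5],"spin":0},{"xyz":[0,0,-4.5],"spin":0}]' 0.5
python3 - <<'E'
from h import *
o,C,im=snap("wrist");p,c=fit(im,C,"lid",537.5,-418.5,64,z0=49,span=8);print("lid on pot",p.round(1),c)
go(494.4,-305.3,108,-47.3)
E
```

```text
t: 8.4
ee_pos: [538.4, -419.3, 109.8]
orientation: [3.114, 0.406, 0.004]
ft_force: [-0.3, 1.0, -0.8]
width: 43.9
lid on pot [ 537.4 -418.7] 39.066524505615234
xyz [-1.28, -12.08, 0.05] spin -27.8 | jaw -75.1 q6 36.2 now [537.7, -418.8, 108.5]
```

```bash
python3 -m inch '[{"xyz":[-1.3,-12.1,0],"spin":-27.8},{"xyz":[-1.3,-12.1,0],"spin":-27.8},{"xyz":[-1.3,-12.1,0],"spin":-27.8},{"xyz":[-1.3,-12.1,0],"spin":-27.8},{"xyz":[-1.3,-12.1,3],"spin":-27.8},{"xyz":[-1.3,-12.1,6],"spin":-27.8},{"xyz":[-1.3,-12.1,6],"spin":-27.8},{"xyz":[-1.3,-12.1,6],"spin":-27.8}]'
python3 - <<'E'
from h import *
o,C,im=snap("wrist","w7");p,c=fit(im,C,"lid",494.4,-305.3,52,yaw=.745,span=4);print(p[:2].round(1),np.degrees(p[2]),c)
go(494.4,-305.3,14,-47.3)
E
```

```text
t: 9.25
ee_pos: [493.5, -304.7, 47.8]
orientation: [-2.925, -1.142, 0.0]
ft_force: [0.3, 0.5, -0.5]
width: 43.8
[ 494.5 -304.9] 41.69062625215705 49.5181999206543
xyz [0.0, 0.02, 3.47] spin -0.0 | jaw -47.3 q6 14.4 now [494.2, -305.2, 48.7]
```

```bash
python3 -m inch '[{"xyz":[0,0,2],"spin":0},{"xyz":[0,0,3.2],"spin":0},{"xyz":[0,0,3.45],"spin":0},{"xyz":[0,0,3.45],"spin":0}]'
python3 -m inch '[{"xyz":[0,0,0],"spin":0},{"xyz":[0,0,0],"spin":0},{"xyz":[0,0,0],"spin":0},{"xyz":[0,0,0],"spin":0},{"xyz":[0,0,0],"spin":0},{"xyz":[0,0,0],"spin":0},{"xyz":[0,0,0],"spin":0}]' 1
python3 -m inch '[{"xyz":[0,0,-3],"spin":0},{"xyz":[0,0,-7],"spin":0},{"xyz":[0,0,-9],"spin":0},{"xyz":[0,0,-9],"spin":0}]'; python3 -c "
from h import *
go(393.4,-253.1,104,-68.1)"
```

```text
t: 9.7
ee_pos: [494.3, -305.3, 14.4]
orientation: [-2.926, -1.143, -0.001]
ft_force: [0.4, 1.2, 0.5]
width: 43.9
t: 10.4
ee_pos: [494.5, -305.4, 14.8]
orientation: [2.926, 1.143, 0.002]
ft_force: [-1.2, 0.6, 5.5]
width: 15.9
t: 10.8
ee_pos: [496.0, -306.5, 107.5]
orientation: [2.922, 1.141, 0.007]
ft_force: [1.0, -0.3, -2.4]
width: 15.7
xyz [-3.93, -10.88, 0.28] spin 20.8 | jaw -47.3 q6 14.4 now [496.0, -306.5, 107.5]
```

```bash
python3 -m inch '[{"xyz":[-3.9,-10.9,0],"spin":20.8},{"xyz":[-3.9,-10.9,0],"spin":20.8},{"xyz":[-3.9,-10.9,0],"spin":20.8},{"xyz":[-3.9,-10.9,0],"spin":20.8},{"xyz":[-3.9,-10.9,2],"spin":20.8},{"xyz":[-3.9,-10.9,3],"spin":20.8},{"xyz":[-3.9,-10.9,3],"spin":20.8},{"xyz":[-3.9,-10.9,3],"spin":20.8}]'
python3 - <<'E'
from h import *
snap("wrist","w8"); go(393.4,-253.1,63.5,-68.1)
E
```

```text
t: 11.6
ee_pos: [394.1, -253.0, 76.3]
orientation: [3.081, 0.596, 0.007]
ft_force: [0.1, -0.3, -0.0]
width: 15.7
xyz [-0.08, -0.04, 1.32] spin -0.0 | jaw -68.1 q6 33.8 now [394.2, -253.1, 76.7]
```

View pics/w8.png

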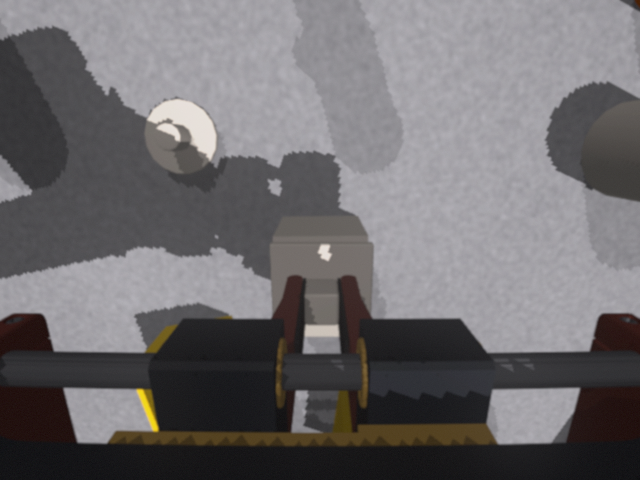

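The square lid at (322,278) lines up with the square pot below it, and the small lid shows at (180,135). Lowering.

```bash
python3 -m inch '[{"xyz":[-0.08,-0.04,0],"spin":0},{"xyz":[-0.08,-0.04,0.6],"spin":0},{"xyz":[-0.08,-0.04,1],"spin":0},{"xyz":[-0.08,-0.04,1],"spin":0}]'
python3 -c "
from h import *
go(393.4,-253.1,63.5,-68.1)"
```

```text
t: 12.05
ee_pos: [393.0, -252.8, 66.2]
orientation: [3.081, 0.596, 0.007]
ft_force: [-0.2, -0.0, -1.2]
width: 15.7
xyz [0.02, 0.04, 0.27] spin -0.0 | jaw -68.1 q6 33.8 now [393.0, -252.8, 66.2]
```

```bash
python3 -m inch '[{"xyz":[0.02,0.04,0.15],"spin":0},{"xyz":[0.02,0.04,0.25],"spin":0},{"xyz":[0.02,0.04,0.32],"spin":0},{"xyz":[0.02,0.04,0.35],"spin":0}]'
python3 -c "
from h import *
go(393.4,-253.1,63,-68.1); print(ctrl.get_obs()['ft_force'])"
```

```text
t: 12.45
ee_pos: [393.5, -253.2, 63.7]
orientation: [3.081, 0.596, 0.007]
ft_force: [-3.7, 3.2, 20.0]
width: 15.3
xyz [-0.0, -0.02, 0.07] spin -0.0 | jaw -68.1 q6 33.8 now [393.5, -253.2, 63.7]
[-3.71971118  3.23763661 20.04951662]
```

```bash
python3 -m inch '[{"xyz":[0,0,-0.05],"spin":0},{"xyz":[0,0,-0.05],"spin":0},{"xyz":[0,0,-0.05],"spin":0},{"xyz":[0,0,-1],"spin":0},{"xyz":[0,0,-4],"spin":0},{"xyz":[0,0,-5.6],"spin":0},{"xyz":[0,0,-5.6],"spin":0}]' 0.5
python3 - <<'E'
from h import *
o,C,im=snap("wrist");p,c=fit(im,C,"lid",393.4,-253.1,52,z0=49,yaw=.38,span=8);print("lid on pot",p[:2].round(1),np.degrees(p[2]),c)
p,c=fit(im,C,"lid",434,-142,46);print("lidB",p.round(1),c)
go(434,-142,120,-20)
E
```

```text
t: 13.15
ee_pos: [394.5, -254.0, 121.9]
orientation: [3.078, 0.596, 0.012]
ft_force: [0.5, 0.1, -0.7]
width: 44.0
lid on pot [ 393.9 -253.2] 21.90542410137976 41.23377227783203
lidB [ 433.3 -141.9] 43.15739822387695
xyz [7.88, -8.85, 0.06] spin -48.1 | jaw -68.1 q6 33.8 now [393.9, -253.5, 120.7]
```

```bash
python3 -m inch '[{"xyz":[7.9,-8.8,0],"spin":-48},{"xyz":[7.9,-8.8,0],"spin":-48},{"xyz":[7.9,-8.8,0],"spin":-48},{"xyz":[7.9,-8.8,0],"spin":-48},{"xyz":[7.9,-8.8,0],"spin":-48},{"xyz":[7.9,-8.8,0],"spin":-48},{"xyz":[7.9,-8.8,4],"spin":-48},{"xyz":[7.9,-8.8,7],"spin":-48},{"xyz":[7.9,-8.8,7],"spin":-48}]'
python3 - <<'E'
from h import *
o,C,im=snap("wrist");p,c=fit(im,C,"lid",433.3,-142,46,span=6);print(p.round(1),c)
go(*p,14.3)
E
```

```text
t: 14.1
ee_pos: [431.6, -141.6, 47.0]
orientation: [2.575, 1.799, -0.001]
ft_force: [0.1, 0.2, 0.1]
width: 44.2
[ 433.3 -141.5] 50.6031379699707
xyz [0.06, 0.02, 3.44] spin 0 | jaw -20.1 q6 0.6 now [432.8, -142.0, 48.7]
```

```bash
python3 -m inch '[{"xyz":[0.04,0.02,2],"spin":0},{"xyz":[0.04,0.02,3.2],"spin":0},{"xyz":[0.04,0.02,3.4],"spin":0},{"xyz":[0.04,0.02,3.4],"spin":0},{"xyz":[0.04,0.02,3.4],"spin":0}]'
python3 -m inch '[{"xyz":[0,0,0],"spin":0},{"xyz":[0,0,0],"spin":0},{"xyz":[0,0,0],"spin":0},{"xyz":[0,0,0],"spin":0},{"xyz":[0,0,0],"spin":0},{"xyz":[0,0,0],"spin":0},{"xyz":[0,0,0],"spin":0}]' 1
python3 -m inch '[{"xyz":[0,0,-3],"spin":0},{"xyz":[0,0,-7],"spin":0},{"xyz":[0,0,-11.5],"spin":0},{"xyz":[0,0,-11.5],"spin":0},{"xyz":[0,0,-11.5],"spin":0}]'; python3 -c "
from h import *
go(355,168,130)"
```

```text
t: 14.65
ee_pos: [433.7, -141.9, 15.5]
orientation: [2.572, 1.798, 0.002]
ft_force: [-0.7, 1.3, 0.4]
width: 43.7
t: 15.35
ee_pos: [433.8, -141.9, 15.6]
orientation: [2.572, 1.798, 0.002]
ft_force: [-0.3, 0.4, 6.3]
width: 15.3
t: 15.85
ee_pos: [433.9, -141.8, 131.3]
orientation: [2.57, 1.797, 0.004]
ft_force: [-0.4, -0.6, -0.9]
width: 15.0
xyz [26.39, -18.06, -0.01] spin 0 | jaw -20.1 q6 0.6 now [433.9, -141.8, 131.3]
```

```bash
python3 -m inch '[{"xyz":[26.4,-18,0],"spin":0},{"xyz":[26.4,-18,0],"spin":0},{"xyz":[26.4,-18,0],"spin":0},{"xyz":[26.4,-18,0],"spin":0},{"xyz":[26.4,-18,0],"spin":0},{"xyz":[26.4,-18,0],"spin":0},{"xyz":[26.4,-18,0],"spin":0},{"xyz":[26.4,-18,0],"spin":0},{"xyz":[26.4,-18,0],"spin":0},{"xyz":[26.4,-18,0],"spin":0}]'
python3 - <<'E'
from h import *
o,C,im=snap("wrist");v=im[:,:,::-1].copy()
p,c=fit(im,C,"pot",389,260,46);print(p.round(1),c)
draw(v,C,ring(p,55,46),1,0,(0,0,255));draw(v,C,ring(p,55,38),1,0,(0,255,0));cv2.imwrite("pics/w9.png",v)
go(*p,130);go(*p,84)
E
```

```text
t: 16.85
ee_pos: [355.2, 166.8, 129.1]
orientation: [2.572, 1.795, 0.001]
ft_force: [-0.9, 0.4, -0.1]
width: 15.3
[384.8 261.7] 81.00188446044922
xyz [9.93, -0.52, -0.09] spin 0 | jaw -20.2 q6 44.2 now [355.4, 166.8, 129.3]
xyz [9.94, -0.54, 4.51] spin 0 | jaw -20.2 q6 44.2 now [355.4, 166.8, 129.3]
```

View pics/w9.png

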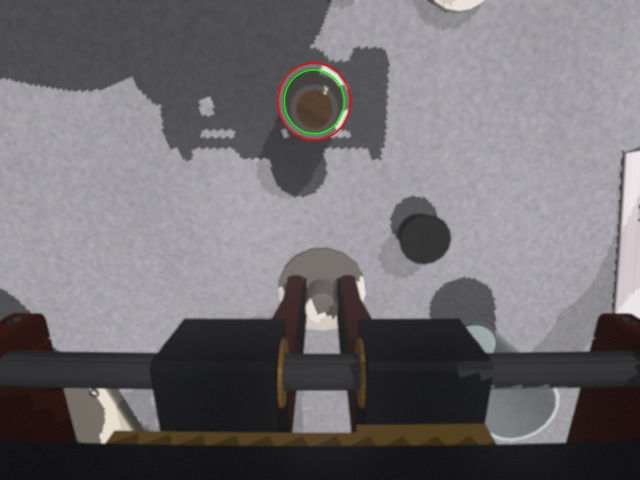

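The fit sits on the small pot's rim at (315,101), and the lid is held at (321,290). The stopper and beaker are clear of the path.

```bash
python3 -m inch '[{"xyz":[9.95,-0.5,0],"spin":0},{"xyz":[9.95,-0.5,0],"spin":0},{"xyz":[9.95,-0.5,0],"spin":0},{"xyz":[9.95,-0.5,2],"spin":0},{"xyz":[9.95,-0.5,4.5],"spin":0},{"xyz":[9.95,-0.5,5],"spin":0},{"xyz":[9.95,-0.5,5],"spin":0},{"xyz":[9.95,-0.5,5],"spin":0}]'
python3 - <<'E'
from h import *
o,C,im=snap("wrist")
go(385.1,261.5,64.6)
E
```

```text
t: 17.7
ee_pos: [385.8, 261.3, 79.7]
orientation: [2.573, 1.793, 0.002]
ft_force: [-0.2, -0.0, -0.1]
width: 14.7
xyz [-0.03, -0.09, 1.53] spin 0 | jaw -20.2 q6 53.5 now [386.0, 261.6, 79.9]
```

```bash
python3 -m inch '[{"xyz":[-0.03,-0.09,0.3],"spin":0},{"xyz":[-0.03,-0.09,0.8],"spin":0},{"xyz":[-0.03,-0.09,1.2],"spin":0},{"xyz":[-0.03,-0.09,1.2],"spin":0},{"xyz":[-0.03,-0.09,1.2],"spin":0}]'
python3 -c "
from h import *
go(385.1,261.5,64.6)"
```

```text
t: 18.25
ee_pos: [384.9, 261.5, 67.7]
orientation: [2.573, 1.794, 0.003]
ft_force: [-0.2, 0.4, 0.0]
width: 15.2
xyz [0.01, 0.02, 0.31] spin 0 | jaw -20.2 q6 53.6 now [384.9, 261.5, 67.7]
```

```bash
python3 -m inch '[{"xyz":[0,0.02,0.15],"spin":0},{"xyz":[0,0.02,0.25],"spin":0},{"xyz":[0,0.02,0.31],"spin":0},{"xyz":[0,0.02,0.34],"spin":0}]'
python3 -c "
from h import *
go(385.1,261.5,64.6)"
```

```text
t: 18.65
ee_pos: [385.2, 261.5, 64.6]
orientation: [2.573, 1.794, 0.003]
ft_force: [-1.3, -0.7, 9.1]
width: 15.0
xyz [-0.0, -0.01, 0.0] spin 0 | jaw -20.2 q6 53.6 now [385.2, 261.5, 64.6]
```

```bash
python3 -m inch '[{"xyz":[0,0,0],"spin":0},{"xyz":[0,0,0],"spin":0},{"xyz":[0,0,0],"spin":0},{"xyz":[0,0,-1],"spin":0},{"xyz":[0,0,-4],"spin":0},{"xyz":[0,0,-8.5],"spin":0},{"xyz":[0,0,-8.5],"spin":0},{"xyz":[0,0,-8.5],"spin":0}]' 0
python3 - <<'E'
from h import *
o,C,im=snap("wrist");p,c=fit(im,C,"lid",385,261.5,46,z0=49,span=8);print("lid on pot",p.round(1),c)
go(540,-25,155,-98)
E
```

```text
t: 19.45
ee_pos: [385.4, 262.2, 151.0]
orientation: [2.573, 1.794, 0.008]
ft_force: [0.2, -0.4, -0.5]
width: 75.5
lid on pot [384.9 262. ] 54.688873291015625
xyz [-21.53, 24.49, -0.35] spin 77.8 | jaw -20.2 q6 53.5 now [384.7, 261.7, 149.9]
```

```bash
python3 -m inch '[{"xyz":[-21.5,24.5,-0.4],"spin":77.8},{"xyz":[-21.5,24.5,-0.4],"spin":77.8},{"xyz":[-21.5,24.5,-0.4],"spin":77.8},{"xyz":[-21.5,24.5,-0.4],"spin":77.8},{"xyz":[-21.5,24.5,-0.4],"spin":77.8},{"xyz":[-21.5,24.5,-0.4],"spin":77.8},{"xyz":[-21.5,24.5,-0.4],"spin":77.8},{"xyz":[-21.5,24.5,-0.4],"spin":77.8},{"xyz":[-21.5,24.5,-0.4],"spin":77.8},{"xyz":[-21.5,24.5,-0.4],"spin":77.8},{"xyz":[-21.5,24.5,-0.4],"spin":77.8},{"xyz":[-21.5,24.5,-0.4],"spin":77.8}]'
python3 - <<'E'
from h import *
o,C,im=snap("wrist","w10");print(o["ee_pos"],o["orientation"])
np.save("w10C.npy",np.array([*o["ee_pos"],*o["orientation"]]))
c=np.array([632,-25])
v=im[:,:,::-1].copy()
def rect(c,th,z=4):
    ex=np.array([np.cos(th),np.sin(th)]);ey=np.array([-ex[1],ex[0]])
    return np.array([[*(c+a*55*ex+b*160*ey),z] for a,b in((1,1),(1,-1),(-1,-1),(-1,1))])
draw(v,C,rect(c,np.radians(-8)),1,0,(0,0,255))
cv2.imwrite("pics/w10v.png",v)
E
```

```text
t: 20.7
ee_pos: [539.7, -24.5, 154.9]
orientation: [3.132, -0.215, 0.006]
ft_force: [-0.1, 0.1, -0.3]
width: 87.6
[539.66915642 -24.51124146 154.91273348] [ 3.13168509 -0.21465125  0.00634472]
```

View pics/w10v.png

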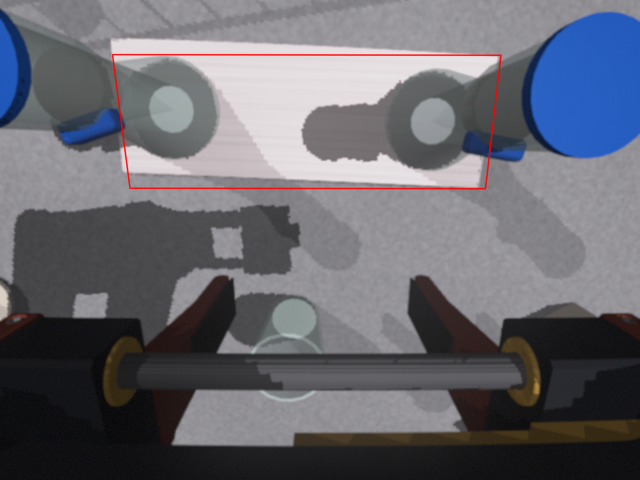

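The plate's corners are at about (111,39), (500,55), (480,188) and (122,172). The flask feet are near (172,109) and (434,120). Now a refined fit.

Run:
```python
from h import *
a=np.load("w10C.npy");C=cam("wrist",dict(ee_pos=a[:3],orientation=a[3:]))
im=cv2.imread("pics/w10.png");g=cv2.GaussianBlur(cv2.cvtColor(im,cv2.COLOR_BGR2GRAY).astype(np.float32),(0,0),1)
px=np.array([(111,39),(500,55),(480,188),(122,172)]);Q=np.array([unproj(C,p,4)[:2] for p in px]);print(Q.round(1).tolist())
def pts(p,m):
    ex=np.array([np.cos(p[2]),np.sin(p[2])]);ey=np.array([-ex[1],ex[0]]);t=np.linspace(-.95,.95,80)
    L=[(s*(55+m),160*k) for s in(1,-1) for k in t]+[(55*k,160+m) for k in t]
    return np.array([[*(p[:2]+u*ex+w*ey),4] for u,w in L])
def cost(p):
    I=lambda m:(lambda q:map_coordinates(g,[q[:,1],q[:,0]],order=1,mode="nearest"))(proj(C,pts(p,m)))
    return -np.clip(I(-2)-I(2),-10,40).mean()
b=None
for x in range(624,652,4):
  for y in range(-37,-12,4):
    for th in np.radians(range(-14,-2,2)):
      r=minimize(cost,[x,y,th],method="Nelder-Mead",options=dict(maxiter=8)) if False else None
      c=cost([x,y,th])
      if b is None or c<b[0]: b=(c,[x,y,th])
p0=np.array(b[1],float);r=minimize(cost,p0,method="Nelder-Mead",options=dict(initial_simplex=np.vstack([p0,p0+[3,0,0],p0+[0,3,0],p0+[0,0,.04]])))
print("plate",r.x[:2].round(1),np.degrees(r.x[2]).round(2),-r.fun)
f=np.array([unproj(C,q,4)[:2] for q in ((172,109),(435,120))]);d=f[0]-f[1]
print("feet",f.round(1).tolist(),"dist",np.linalg.norm(d).round(1),"mid",f.mean(0).round(1),"th",np.degrees(np.arctan2(-d[0],d[1])).round(2))
go(393.4,-253.2,155,-68.1)
```

```text
[[719.5, 123.3], [663.6, -191.1], [555.7, -171.6], [613.9, 143.7]]
plate [638.9 -25.4] -10.41 33.956932067871094
feet [[659.0, 86.3], [619.3, -134.3]] dist 224.2 mid [639.1 -24. ] th -10.2
xyz [-11.37, 24.66, 0.02] spin -29.8 | jaw -97.9 q6 94.2 now [539.8, -24.5, 155.1]
```

```bash
python3 -m inch '[{"xyz":[-11.4,24.7,0],"spin":-29.8},{"xyz":[-11.4,24.7,0],"spin":-29.8},{"xyz":[-11.4,24.7,0],"spin":-29.8},{"xyz":[-11.4,24.7,0],"spin":-29.8},{"xyz":[-11.4,24.7,0],"spin":-29.8},{"xyz":[-11.4,24.7,0],"spin":-29.8},{"xyz":[-11.4,24.7,0],"spin":-29.8},{"xyz":[-11.4,24.7,3],"spin":-29.8},{"xyz":[-11.4,24.7,3],"spin":-29.8},{"xyz":[-11.4,24.7,3],"spin":-29.8}]'
python3 - <<'E'
from h import *
o,C,im=snap("wrist");p,c=fit(im,C,"lid",393.4,-253.1,52,z0=49,yaw=.38,span=6);print("lid on pot",p[:2].round(1),np.degrees(p[2]),c)
go(393.5,-253.2,90,-68.1);go(393.5,-253.2,14,-68.1)
E
```

```text
t: 21.75
ee_pos: [393.2, -252.8, 125.1]
orientation: [3.081, 0.599, 0.004]
ft_force: [-0.0, 0.3, 0.9]
width: 87.6
lid on pot [ 393.8 -253.3] 22.15048291156218 40.59743881225586
xyz [-0.03, -0.01, 3.56] spin 0.1 | jaw -68.0 q6 33.8 now [393.7, -253.1, 125.6]
xyz [-0.05, -0.04, 11.16] spin 0.1 | jaw -68.0 q6 33.8 now [393.7, -253.1, 125.6]
```

```bash
python3 -m inch '[{"xyz":[0,0,3],"spin":0},{"xyz":[0,0,6],"spin":0},{"xyz":[0,0,9],"spin":0},{"xyz":[0,0,10.8],"spin":0},{"xyz":[-0.05,-0.03,11.1],"spin":0},{"xyz":[-0.05,-0.03,11.1],"spin":0}]'
python3 -m inch '[{"xyz":[0,0,0],"spin":0},{"xyz":[0,0,0],"spin":0},{"xyz":[0,0,0],"spin":0},{"xyz":[0,0,0],"spin":0},{"xyz":[0,0,0],"spin":0},{"xyz":[0,0,0],"spin":0},{"xyz":[0,0,0],"spin":0},{"xyz":[0,0,0],"spin":0}]' 1
python3 -m inch '[{"xyz":[0,0,-2],"spin":0},{"xyz":[0,0,-4],"spin":0},{"xyz":[0,0,-6],"spin":0},{"xyz":[0,0,-6],"spin":0}]'
python3 - <<'E'
from h import *
o,C,im=snap("wrist","w11")
go(530,-4.5,80,-10.4);go(639,-24.5,80,-10.4)
E
```

```text
t: 22.4
ee_pos: [394.1, -253.1, 15.0]
orientation: [3.08, 0.601, 0.006]
ft_force: [1.4, 0.2, 0.0]
width: 87.6
t: 23.2
ee_pos: [394.2, -253.2, 15.3]
orientation: [3.08, 0.601, 0.006]
ft_force: [-0.8, 1.1, 6.3]
width: 52.0
t: 23.6
ee_pos: [395.0, -253.8, 77.0]
orientation: [3.077, 0.6, 0.01]
ft_force: [1.1, -0.4, -1.1]
width: 51.8
xyz [21.92, -17.97, -0.42] spin -57.5 | jaw -67.9 q6 33.7 now [394.5, -253.4, 76.0]
xyz [31.27, -12.02, -0.34] spin -57.5 | jaw -67.9 q6 33.7 now [394.5, -253.4, 76.0]
```

View pics/w11.png

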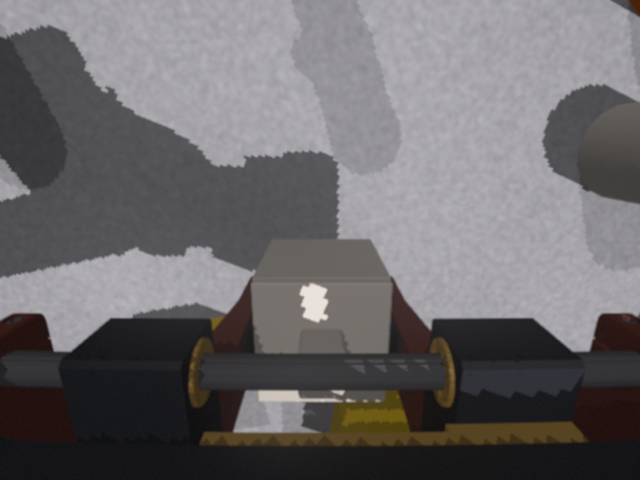

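The square pot is gripped with its lid flush, around (322,330). I'll go by a waypoint in front of the gap, turn there, then move in.

```bash
python3 -m inch '[{"xyz":[0,0,-3.4],"spin":0},{"xyz":[0,0,-3.4],"spin":0}]'; python3 -c "
from h import *
a=np.load('w10C.npy');C=cam('wrist',dict(ee_pos=a[:3],orientation=a[3:]));print('beaker',unproj(C,(288,367),85).round(0))
go(520,-3,112,-10.4);go(639,-24.5,112,-10.4);go(639,-24.5,30,-10.4)"
```

```text
t: 23.85
ee_pos: [395.4, -254.1, 111.2]
orientation: [3.076, 0.6, 0.012]
ft_force: [0.6, -1.1, -1.2]
width: 51.9
beaker [452.  13.  85.]
xyz [20.98, -18.59, -0.11] spin -57.5 | jaw -67.9 q6 33.7 now [395.4, -254.1, 111.2]
xyz [31.2, -12.13, 0.01] spin -57.5 | jaw -67.9 q6 33.7 now [395.4, -254.1, 111.2]
xyz [31.15, -12.2, 8.21] spin -57.5 | jaw -67.9 q6 33.7 now [395.4, -254.1, 111.2]
```

```bash
python3 -m inch '[{"xyz":[21,-18.6,-0.2],"spin":-57.5},{"xyz":[21,-18.6,-0.2],"spin":-57.5},{"xyz":[21,-18.6,-0.2],"spin":-57.5},{"xyz":[21,-18.6,-0.2],"spin":-57.5},{"xyz":[21,-18.6,-0.2],"spin":-57.5},{"xyz":[21,-18.6,-0.2],"spin":-57.5},{"xyz":[21,-18.6,-0.2],"spin":-57.5},{"xyz":[21,-18.6,-0.2],"spin":-57.5},{"xyz":[21,-18.6,-0.2],"spin":-57.5},{"xyz":[24.4,-16.4,-0.2],"spin":-57.5},{"xyz":[27.8,-14.2,-0.2],"spin":-57.5},{"xyz":[31.2,-12.1,-0.1],"spin":-57.5},{"xyz":[31.2,-12.1,-0.1],"spin":-57.5},{"xyz":[31.2,-12.1,-0.1],"spin":-57.5},{"xyz":[31.2,-12.1,2],"spin":-57.5},{"xyz":[31.2,-12.1,4],"spin":-57.5},{"xyz":[31.2,-12.1,5],"spin":-57.5},{"xyz":[31.2,-12.1,5],"spin":-57.5}]'
python3 - <<'E'
from h import *
o,C,im=snap("scene","s12");v=im[60:360,150:550,::-1]
cv2.imwrite("pics/s12c.png",cv2.resize(v,None,fx=2,fy=2))
go(639,-24.5,20,-10.4)
E
```

```text
t: 25.65
ee_pos: [637.1, -25.2, 60.4]
orientation: [2.41, 2.004, 0.0]
ft_force: [0.1, 0.8, -1.1]
width: 52.2
xyz [0.1, 0.03, 4.16] spin -0.1 | jaw -10.5 q6 7.6 now [638.3, -25.1, 61.6]
```

View pics/s12c.png

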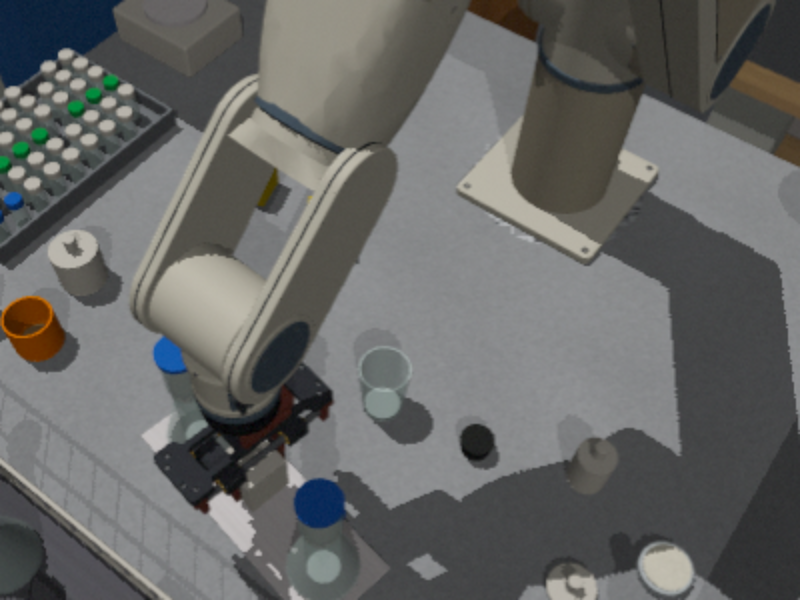

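The square pot hangs between the two upright flasks, at about (262,480) in the crop. The large pot (78,262) and small pot (593,465) are both closed, and nothing else looks disturbed.

```bash
python3 -m inch '[{"xyz":[0.1,0.03,1.5],"spin":0},{"xyz":[0.1,0.03,3],"spin":0},{"xyz":[0.1,0.03,3.8],"spin":0},{"xyz":[0.1,0.03,3.9],"spin":0},{"xyz":[0.1,0.03,3.9],"spin":0},{"xyz":[0.1,0.03,3.9],"spin":0}]'
python3 -c "
from h import *
go(639,-24.5,19.3,-10.4)"
```

```text
t: 26.3
ee_pos: [639.3, -24.4, 22.8]
orientation: [2.408, 2.003, 0.003]
ft_force: [-0.4, -0.3, -1.3]
width: 51.7
xyz [-0.01, -0.04, 0.35] spin -0.1 | jaw -10.5 q6 7.7 now [639.3, -24.4, 22.8]
```

```bash
python3 -m inch '[{"xyz":[0,0,0.15],"spin":0},{"xyz":[0,0,0.25],"spin":0},{"xyz":[0,0,0.33],"spin":0},{"xyz":[0,0,0.36],"spin":0}]'
python3 -c "
from h import *
go(639,-24.5,19.3,-10.4)"
```

```text
t: 26.7
ee_pos: [639.6, -24.5, 19.6]
orientation: [2.408, 2.003, 0.004]
ft_force: [-1.2, 0.2, 4.4]
width: 51.8
xyz [-0.01, -0.05, 0.03] spin -0.1 | jaw -10.5 q6 7.7 now [639.6, -24.5, 19.6]
```

```bash
python3 -m inch '[{"xyz":[0,0,0],"spin":0},{"xyz":[0,0,0],"spin":0},{"xyz":[0,0,0],"spin":0},{"xyz":[0,0,0],"spin":0},{"xyz":[0,0,0],"spin":0},{"xyz":[0,0,0],"spin":0},{"xyz":[0,0,-2],"spin":0},{"xyz":[0,0,-5],"spin":0},{"xyz":[0,0,-9],"spin":0},{"xyz":[0,0,-13],"spin":0},{"xyz":[0,0,-17],"spin":0},{"xyz":[0,0,-20],"spin":0},{"xyz":[0,0,-20],"spin":0},{"xyz":[0,0,-20],"spin":0}]' 0
python3 - <<'E'
from h import *
o,C,im=snap("wrist","w13")
p,c=fit(im,C,"lid",639,-24.5,52,z0=53,yaw=np.radians(-10.4),span=8);print("sq lid",p[:2].round(1),np.degrees(p[2]).round(1),c)
go(400,-20,220,-10.4)
E
```

```text
t: 28.1
ee_pos: [638.0, -23.3, 220.0]
orientation: [2.407, 2.003, 0.005]
ft_force: [0.3, -0.4, -0.5]
width: 87.8
sq lid [640.2 -26. ] -9.9 33.7431526184082
xyz [-3.99, -23.39, -0.28] spin -0.1 | jaw -10.5 q6 7.6 now [637.3, -23.3, 218.8]
```

Released and clear. I'll back off and take a final check from the top and scene cameras.

```bash
python3 -m inch '[{"xyz":[-4,-23.4,-3],"spin":0},{"xyz":[-4,-23.4,-3],"spin":0},{"xyz":[-4,-23.4,-3],"spin":0},{"xyz":[-4,-23.4,-3],"spin":0},{"xyz":[-4,-23.4,-3],"spin":0},{"xyz":[-4,-23.4,-3],"spin":0},{"xyz":[-4,-23.4,-3],"spin":0}]'
python3 - <<'E'
from h import *
_,C,t=snap("top","top14");_,Cs,s=snap("scene","scene14")
r=lambda im,x,y,w,h,f:cv2.resize(im[y:y+h,x:x+w,::-1],None,fx=f,fy=f,interpolation=cv2.INTER_CUBIC)
o=np.zeros((600,800,3),np.uint8)
o[:300,:400]=r(s,210,210,160,120,2.5)[:300,:400]   # gap, scene
o[:300,400:]=r(t,240,120,160,120,2.5)               # gap, top
o[300:,:266]=r(s,160,160,67,75,4)[:300,:266]       # large pot
o[300:,266:532]=r(s,420,265,67,75,4)[:300,:266]    # small pot
o[300:,532:]=r(t,450,180,67,75,4)[:300,:268]
cv2.imwrite("pics/final.png",o)
for c,z in(((640,-26),53),((537.5,-418.5),49),((385,261.8),49)): print(proj(Cs,[[*c,z+11]]).round(0))
g0=cv2.imread("pics/top0.png")
for n,u,v in(("spare",188,225),("beaker",307,246),("petri",159,257),("stopper",257,256),("bottle",135,210),("flaskL",278,155),("flaskR",370,175)):
    a=g0[v-20:v+20,u-20:u+20];b=t[v-26:v+26,u-26:u+26,::-1].copy()
    m=cv2.matchTemplate(b,a,cv2.TM_CCOEFF_NORMED);_,q,_,l=cv2.minMaxLoc(m);print(n,round(q,2),np.array(l)-6)
E
```

```text
t: 28.85
ee_pos: [399.2, -19.9, 246.5]
orientation: [2.409, 2.004, 0.001]
ft_force: [0.2, 0.6, 0.2]
width: 87.7
[[276. 297.]]
[[186. 183.]]
[[448. 287.]]
spare 0.99 [0 0]
beaker 0.4 [-2  6]
petri 0.99 [0 0]
stopper 0.54 [0 0]
bottle 0.99 [0 0]
flaskL 1.0 [0 0]
flaskR 1.0 [0 0]
```

View pics/final.png

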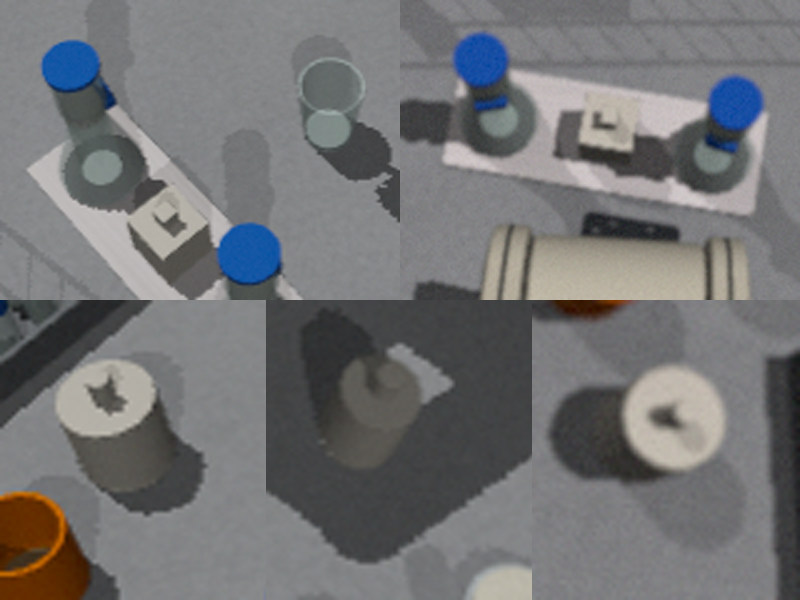

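The final picture shows the square pot closed and upright midway between the flasks: (168,235) in the scene crop, (608,125) in the top crop. Both round pots have their lids flush. The low beaker and stopper matches are probably the arm and its shadow in the top view. The scene view shows the beaker standing.

```bash
python3 -c "
import cv2,numpy as np
a=cv2.imread('pics/scene0.png');b=cv2.imread('pics/scene14.png')
for n,u,v in(('beaker',342,250),('stopper',389,282)):
    m=cv2.matchTemplate(b[v-26:v+26,u-26:u+26],a[v-16:v+16,u-16:u+16],cv2.TM_CCOEFF_NORMED);_,q,_,l=cv2.minMaxLoc(m);print(n,round(q,2),np.array(l)-10)
from workcell import ctrl
print(ctrl.close_job())"
```

```text
beaker 1.0 [0 0]
stopper 0.73 [0 0]
the job is handed in; nothing more can be done
None
```

The job is handed in at about 29 s of the 72 s allowed. All three pots are closed with their own lids, and the square pot stands upright on the plate between the two flasks.

- **Lids:** each went down to a light contact force (4 to 20 N) at the height expected for a home lid. Afterwards the wrist camera put each lid within about 0.5 mm of its pot's centre, and the pictures show them flush. I told the large, small and spare round lids apart by their measured diameters.
- **Square pot:** it was closed first, then gripped by its body and set down at about (640, −25) mm. From the plate edges I had measured the gap at (639, −25) mm. The flask feet gave (639, −24) mm, about 1 mm away. The pot is turned square with the plate.
- **Everything else:** comparing pictures from before and after, the flasks, spare lid, petri dish, bottle and beaker show no shift. I made no separate check on the orange and yellow look-alikes or the vial rack.
- **Weak checks:** the stopper matched at zero shift but only weakly (0.54 and 0.73), probably because of the arm's shadow. In the top view alone the beaker did not match (0.40), probably hidden by the arm; the scene view matched it exactly. A fit of the large lid while it was in the gripper was off by about 6 mm because the fingers hid it, so I did not use it.

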